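Set the running play of the carver's turntable

ROBOT

A 6-joint arm with a two-finger parallel gripper is mounted at the origin on the work surface. World frame = base frame: x ahead of the robot, y to its left, z up, the work surface at z = 0. Lengths are in m, angles in degrees, forces in N, time in s.
With the tool pointing down it reaches from about 0.25 to 0.725 m from the base axis. Payload 9.7 kg.
Tool frame: the origin (TCP) lies between the finger pads; the fingertips stand 11 mm ahead of it and the grasp point (between the pads) lies 8 mm behind it; z points along the fingers, y is the direction in which the jaws open and shut (so a half turn about z gives the same grasp; the last joint's range is limited). The gripper opens to 85 mm and grips with 20 to 120 N. Pads are 22 mm wide; open, the fingers measure 114 mm over their backs; the gripper's body (76 mm by 85 mm) begins 54 mm behind the grasp point. The pads swing forward as they close: fully open they stand 13 mm farther back than shut.
Start: joints at [-63.713, 4.979, 10.078, 95.1, 0, 90], TCP at [0.244, -0.493, 0.242] pointing down, gripper open.
Joint ranges: [-179.16, 179.16], [-48.56, 103.87], [-65.8, 70.77], [-126.05, 130.52], [-82.76, 87.17], [-180, 180]. Speed limits (degrees/s): [127.2, 127.2, 147.25, 180, 180, 180].

INTERFACE

Orientations are given as [roll, pitch, yaw] about the fixed x, y, z axes, in that order (R = Rz(yaw) Ry(pitch) Rx(roll)).
In Python, from workcell import bot gives the robot as it stands.
- The arm moves only by the tool play_rows, never from a script. Its argument "targets" is a list of rows, each an object of numbers: "fingers": the gripper command: -1 is shut, 1 is fully open, values between are in proportion; "x", "y", "z": the shift along the tool's x, y, z in m; "wx", "wy", "wz": the turn, a rotation vector about the tool's x, y, z in degrees. In form: [{"fingers": .., "x": .., "y": .., "z": .., "wx": .., "wy": .., "wz": ..}, ...]. A call has 1 to 20 rows; each row is the pose to reach, as a shift and turn from the pose commanded when the call began, along the tool's axes at that moment; what a row does not reach only later rows make up. A row lasts 1/12 s, in which the tool goes at most 41.7 mm and 7.16 degrees, less where a joint would pass 70% of its speed; a pose out of reach is approached as far as the arm can. A call with a gripper value outside its range is refused whole. The fingers move at their own pace and stop on an object; "grip_force" is the grip in N (left out, the last holds). Time passes only in rows, so rows that repeat a pose let the fingers close. It gives the time, the measured TCP pose, the force and the opening at its end, in the units of the state.
- bot.get_obs(): the state, without advancing time (a new reading comes with each control period).
- bot.camera(name): name is "scene" or "side" or "wrist"; returns (picture, depth): 400x640x3 uint8, blue, green, red; 400x640 float32, m along the optical axis (not along the pixel's ray), 0 where there is no reading.
- bot.get_calibration(name): a dict with "fx", "fy", "cx", "cy" (pixels), "distortion" ([k1, k2, p1, p2, k3] as OpenCV has them; the pictures are not rectified), "camera_from_world" (4x4, takes a point from world to camera coordinates). Camera axes: x right, y down, z forward; pixel columns grow to the right and rows downward; lengths in m; the calibration is good to about 2 mm. A picture is of the moment at which its call begins: read the wrist's pose just before it. get_calibration takes no time and is no camera call; for the wrist camera it gives the pose at the moment of the call.
- bot.job_done(): hands the job in, once; it reports no verdict.
Trained networks look in the newest picture that a camera, given by its name, has taken for a name from the list of things; names that differ only in an ending like _2 or _b are one class to them, and where a whole thing is asked for, a point or a joint stands for the part that bears it (a point fixed in the world has none). Each returns a list of dicts, best first, with "confidence" (0 to 1); they miss things now and then, are a little off and sometimes report something else, mostly with a low value. They report only what shows in the picture. A call takes as long as a camera call. They do not tell look-alikes from the thing itself.
- bot.look_for(query, camera): "extent" ([left, top, right, bottom] in pixels, round what is visible of it).
- bot.outline_of(query, camera): "region" (400x640 bool, what is visible of it) and "extent" ([left, top, right, bottom] in pixels, round what is visible of it).
- bot.place_of(query, camera): "point" ([row, column] in pixels: a listed point, or the origin of a listed thing).
The state is a dict: "time": time; "q": joint angles; "qd": joint speeds; "joint_efforts": joint torques, N m; "ee_pos": TCP position; "tcp_rot": TCP orientation; "wrist_force": force on the tool from outside, world axes, zero at the start; "torque": the same for the moment, N m; "opening": finger opening in m.
Only numpy, scipy, OpenCV 4.12 (cv2) and the standard library are available. Lean on these libraries where they do the work, as an engineer would, in place of code of your own. Each camera call takes 0.05 s, during which the arm holds its last target.

TASK

The turntable's pivot needs its running play set. First clear it: lift the mahogany bao cup off the turntable, gripping it lightly, and set it gently upright on the teak spacer block, standing wholly on the block. Then screw the knurled brass nut clockwise (seen from above) until it bottoms out, back it off a quarter turn, and finish still holding the nut in your grip; leave the caliper, awl and gourd scoop where they lie.

Things in the scene. Friction and masses are not known exactly. Their poses are not given: they have to be found in the camera images.
- turntable: Fixed wooden turntable, wedged so that it cannot turn. Origin on the bench top under the pivot axis, z up. Disc 210 mm in diameter, its top 50 mm above the bench. In its centre a steel washer, 52 mm in diameter, top 55 mm above the bench, and a fixed upright iron stud, 14 mm in diameter, ending 105 mm above the bench, on which the nut runs.
- nut: Round knurled brass nut started on the stud, 42 mm in diameter, 28 mm high, a dark radial mark on its top along its own +x. Origin: centre of its underside, 55 mm above the bench when bottomed on the washer, 1.6 to 2.7 mm more at the start. Thread right-handed (clockwise from above = down), 5 mm a turn. Grip across its diameter from above at any yaw.
- nut_thread (a joint): Angle of the nut on its thread in rad: 0 = bottomed out on the washer (hard stop), growing as the nut is unscrewed (anticlockwise from above); starts between 2.0 and 3.4. It turns with a light friction of about 0.06 N m and stays where it is left. A quarter turn is 1.57.
- cup: Loose round bao cup sample, red mahogany, 56 mm outer diameter (lowest 6 mm taper to 48), 45 mm high, open top, wall 5 mm, about 0.14 kg. Origin: centre of its underside, z up. Starts upright on the disc about 67 mm from the pivot axis, on any side, 18 mm from the nut: grip it along the disc's tangent. It marks if the fingers press it with over 150 N in all (both sides added).
- spacer: Loose teak spacer block, 90 by 90 mm and 45 mm high, about 0.3 kg. Origin in the centre of its underside, z up, x and y square to its sides. It stands on the bench to the left or right of the turntable.
- scoop: Bystander: dried gourd scoop, a 72 mm round bowl 32 mm high with a handle, 155 mm long in all, handle along its +x. Origin on the bench near its middle. On the other side of the turntable from the spacer.
- caliper: Bystander: flat brass caliper lying on the bench beyond the turntable, 150 mm long along its y, 9 mm high. Origin in the middle of its beam, on the bench.
- awl: Bystander: awl with a horn handle lying on the bench beyond the turntable, 145 mm long along its x, 23 mm high. Origin near its middle, on the bench.
There are look-alikes about, which are no part of the job. Leave any pink or purple look-alike of the cup alone.

How it is judged:
By the outcome, as a careful person would: the job done as asked, in the order asked, and still so for the second after the job is handed in, while the arm keeps its last pose, push and grip.
It also fails if it takes over 64 s, if anything falls off the work surface, if the arm or the gripper's body presses on something with over 40 N, if the wrist force passes 120 N, or if a joint passes its speed limit or range.

## Working session

There is one attempt and no reset: what is moved stays moved. The work goes in short steps, Python scripts to look and compute and a tool call to move; the robot and the scene stay as the last step left them, time stands still between calls to the robot, and variables do not carry over. Pictures are saved under pics/ and viewed, and the job is handed in when it is done.

Besides the shell and the picture viewer there is one more tool, called after "Emit:" by a JSON object that holds its "fn" and its "kwargs". play_rows: Moves the arm, as the interface text tells. Its arguments: {"type":"object","properties":{"targets":{"type":"array","items":{"type":"object","properties":{"fingers":{"type":"number"},"x":{"type":"number"},"y":{"type":"number"},"z":{"type":"number"},"wx":{"type":"number"},"wy":{"type":"number"},"wz":{"type":"number"}}}},"grip_force":{"type":"number"}},"required":["targets"]}

```bash
ls; mkdir -p pics
python3 - <<'E'
from workcell import bot
import cv2,numpy as np
o=bot.get_obs();print(o)
for n in ["scene","side"]:
    p,d=bot.camera(n);cv2.imwrite(f"pics/{n}0.png",p);np.save(f"pics/{n}0.npy",d)
    c=bot.get_calibration(n);print(n,c)
    for q in ["cup","nut","spacer","turntable"]:
        print(q,[(np.round(r["extent"]),round(r["confidence"],2)) for r in bot.look_for(q,n)])
E
```

```text
pics
{'time': 0.0, 'q': array([-6.37122222e+01,  5.01118949e+00,  1.00328171e+01,  9.50993395e+01,
        7.79118977e-05,  8.99976025e+01]), 'qd': array([-0.0338678 ,  0.00540793, -0.00032705, -0.05318251,  0.12602514,
        0.01593977]), 'joint_efforts': array([-2.61837013e-04, -5.20386422e+01,  4.64801252e+01,  1.62709260e-02,
       -6.23265237e-05,  2.79523306e-05]), 'ee_pos': array([ 0.24348568, -0.49291969,  0.24156754]), 'tcp_rot': array([-1.79922288e+02, -8.11636640e-05,  2.62901753e+01]), 'wrist_force': array([0.27211189, 0.09589009, 0.70017781]), 'torque': array([ 0.01368052, -0.01084663,  0.02415461]), 'opening': 0.0856140768349388}
scene {'fx': 370.63974824158254, 'fy': 370.63974824158254, 'cx': 313.9774011199891, 'cy': 200.80063380177197, 'distortion': array([-0.04581038,  0.        ,  0.        ,  0.        ,  0.        ]), 'camera_from_world': array([[-0.04947291,  0.99862768, -0.0171809 ,  0.03591708],
       [ 0.66749928,  0.0202626 , -0.7443347 , -0.39065416],
       [-0.7429651 , -0.04829264, -0.66758571,  1.46023471],
       [ 0.        ,  0.        ,  0.      
[... 406 characters left out ...]
777320043, 'cy': 208.16433373399897, 'distortion': array([-0.0090993,  0.       ,  0.       ,  0.       ,  0.       ]), 'camera_from_world': array([[-0.97109267, -0.23858459, -0.00751194,  0.59548745],
       [-0.15017491,  0.63510164, -0.75768951,  0.16900794],
       [ 0.18554389, -0.73465863, -0.65257197,  0.88814432],
       [ 0.        ,  0.        ,  0.        ,  1.        ]])}
cup [(array([337., 197., 363., 222.]), 0.74), (array([318., 172., 340., 198.]), 0.72), (array([351., 188., 370., 206.]), 0.67)]
nut [(array([316., 336., 383., 384.]), 0.64), (array([337., 220., 358., 239.]), 0.6)]
spacer [(array([358., 151., 398., 187.]), 0.56)]
turntable [(array([302., 212., 392., 282.]), 0.9)]
```

View pics/scene0.png

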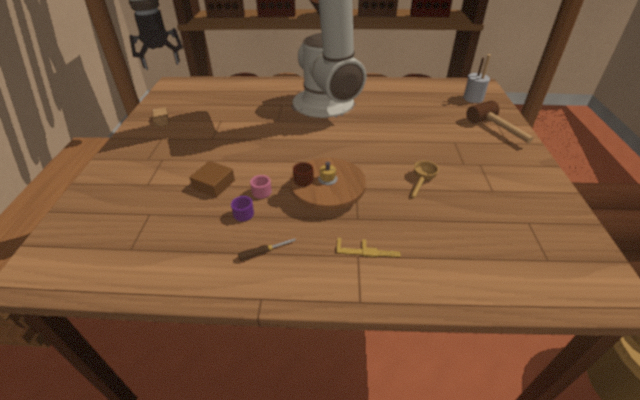

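View pics/side0.png

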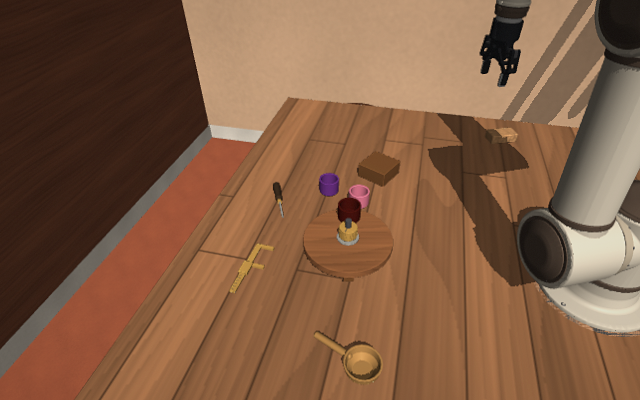

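The scene picture shows the red cup at (303,174) on the turntable, the nut at (327,174) and the spacer at (212,180). The pink cup at (261,187) and the purple one at (242,208) stand on the bench between the spacer and the turntable. The side view agrees.

```bash
cat > h.py <<'E'
from workcell import bot
import cv2,numpy as np
def cloud(d,c):
    K=np.array([[c["fx"],0,c["cx"]],[0,c["fy"],c["cy"]],[0,0,1]])
    H,W=d.shape
    uv=np.stack(np.meshgrid(np.arange(W),np.arange(H)),-1).reshape(-1,1,2).astype(np.float64)
    n=cv2.undistortPoints(uv,K,c["distortion"]).reshape(H,W,2)
    P=np.concatenate([n*d[...,None],d[...,None]],-1)
    T=np.linalg.inv(c["camera_from_world"])
    Wd=P@T[:3,:3].T+T[:3,3]
    Wd[d<=0]=np.nan
    return Wd
def proj(p,c):
    K=np.array([[c["fx"],0,c["cx"]],[0,c["fy"],c["cy"]],[0,0,1]])
    M=c["camera_from_world"]
    r,_=cv2.Rodrigues(M[:3,:3])
    return cv2.projectPoints(np.array(p,float).reshape(-1,3),r,M[:3,3],K,c["distortion"])[0].reshape(-1,2)
def circ(p):
    A=np.c_[2*p,np.ones(len(p))];s=np.linalg.lstsq(A,(p**2).sum(1),rcond=None)[0]
    return s[:2],np.sqrt(s[2]+s[:2]@s[:2])
E
python3 - <<'E'
from h import *
for n in ["scene","side"]:
    d=np.load(f"pics/{n}0.npy");c=bot.get_calibration(n);W=cloud(d,c);img=cv2.imread(f"pics/{n}0.png")
    def box(e,zlo,zhi):
        m=np.zeros(d.shape,bool);m[e[1]:e[3],e[0]:e[2]]=1
        with np.errstate(invalid='ignore'): m&=(W[...,2]>zlo)&(W[...,2]<zhi)
        return m
    E={"scene":dict(table=[285,150,370,220],spacer=[185,155,242,203],cup=[288,158,316,190]),"side":dict(table=[298,205,398,286],spacer=[352,145,404,192],cup=[334,195,366,224])}[n]
    m=box(E["table"],.044,.053);p=W[m];ct,cs=cv2.findContours(m.astype(np.uint8),0,1)
    hull=cv2.convexHull(p[:,:2].astype(np.float32)).reshape(-1,2)
    print(n,"table z",np.median(p[:,2]),"minEnc",cv2.minEnclosingCircle(hull),"circ",circ(hull))
    m=box(E["spacer"],.04,.055);p=W[m];print("spacer",np.median(p[:,2]),cv2.minAreaRect(p[:,:2].astype(np.float32)),len(p))
    m=box(E["cup"],.086,.11);
    m&=(img[...,2]<110)&(img[...,1]<40)
    p=W[m];print("cup rim",len(p),p[:,2].max(),cv2.minEnclosingCircle(p[:,:2].astype(np.float32)),p.mean(0))
    e=E["table"];m=box(e,.075,.12)&~((img[...,2]<110)&(img[...,1]<40));p=W[m];print("nut/stud",len(p),p.min(0),p.max(0),p.mean(0))
E
```

```text
scene table z 0.05099112859311161 minEnc ((0.5512837171554565, 0.027532577514648438), 0.1067572757601738) circ (array([0.55194811, 0.02748189]), np.float64(0.10469969782106565))
spacer 0.04633808905706788 ((0.5512427687644958, -0.26437610387802124), (0.19494843482971191, 0.10213271528482437), 55.422672271728516) 692
cup rim 112 0.09775499933175036 ((0.5640614032745361, -0.03806990385055542), 0.0273385401815176) [ 0.57070784 -0.03587425  0.09198007]
nut/stud 255 [ 0.53306051 -0.0651497   0.07510749] [0.58936306 0.04673852 0.1084289 ] [0.55746688 0.00655239 0.08920884]
side table z 0.04956550226664819 minEnc ((0.5496222376823425, 0.031408146023750305), 0.10578308999538422) circ (array([0.54903075, 0.03188008]), np.float64(0.10442984551023421))
spacer 0.04440587280067865 ((0.5391773581504822, -0.2555966377258301), (0.19527055323123932, 0.09258434921503067), 67.53441619873047) 612
cup rim 192 0.0964358331823909 ((0.5600729584693909, -0.033741798251867294), 0.029056435450911522) [ 0.5598575  -0.03115697  0.09188335]
nut/stud 254 [ 0.52808674 -0.03124715  0.07513354] [0.57022555 0.0535489  0.10653999] [0.54799604 0.03618738 0.08659295]
```

Run:
```python
from h import *
p,d=bot.camera("wrist");c=bot.get_calibration("wrist");o=bot.get_obs()
cv2.imwrite("pics/w0.png",p);T=np.linalg.inv(c["camera_from_world"]);print(c["fx"],c["cx"],c["distortion"]);print(T.round(3))
from scipy.spatial.transform import Rotation as R
r=R.from_euler("xyz",o["tcp_rot"],degrees=True).as_matrix();print("cam in tool",r.T@(T[:3,3]-o["ee_pos"]),"axis",r.T@T[:3,:3])
for n in ["scene","side"]:
    W=cloud(np.load(f"pics/{n}0.npy"),bot.get_calibration(n))
    for nm,e in {"scene":dict(spacer=[186,155,242,200],pink=[250,177,273,198],purple=[232,196,254,222]),"side":dict(spacer=[352,148,404,184],pink=[350,186,371,198],purple=[317,172,341,198])}[n].items():
        q=W[e[1]:e[3],e[0]:e[2]].reshape(-1,3);q=q[(q[:,2]>.037)&(q[:,2]<.06)];print(n,nm,len(q),q.min(0).round(3),q.max(0).round(3))
```

```text
295.1160223031558 317.4787475118519 [0.01738441 0.         0.         0.         0.        ]
[[ 0.442 -0.851 -0.283  0.315]
 [-0.897 -0.42  -0.139 -0.456]
 [-0.001  0.315 -0.949  0.374]
 [ 0.     0.     0.     1.   ]]
cam in tool [ 0.08082592 -0.00154997 -0.13122213] axis [[-9.29429061e-04 -9.49033627e-01 -3.15173462e-01]
 [ 9.99999320e-01 -6.60181470e-04 -9.61039080e-04]
 [ 7.03986723e-04 -3.15174141e-01  9.49033595e-01]]
scene spacer 724 [ 0.47  -0.363  0.037] [ 0.636 -0.197  0.05 ]
scene pink 130 [ 0.532 -0.184  0.037] [ 0.586 -0.129  0.048]
scene purple 165 [ 0.62  -0.216  0.037] [ 0.677 -0.163  0.049]
side spacer 594 [ 0.462 -0.362  0.037] [ 0.577 -0.24   0.049]
side pink 109 [ 0.527 -0.18   0.037] [ 0.581 -0.127  0.047]
side purple 131 [ 0.619 -0.218  0.037] [ 0.673 -0.16   0.047]
```

Emit:
{"fn": "play_rows", "kwargs": {"targets": [{"fingers": 1,"x": 0.015,"y": -0.007,"z": -0.003,"wz": -3},{"fingers": 1,"x": 0.045,"y": -0.022,"z": -0.01,"wz": -8},{"fingers": 1,"x": 0.08,"y": -0.04,"z": -0.017,"wz": -14},{"fingers": 1,"x": 0.115,"y": -0.057,"z": -0.024,"wz": -20},{"fingers": 1,"x": 0.15,"y": -0.074,"z": -0.031,"wz": -26},{"fingers": 1,"x": 0.185,"y": -0.091,"z": -0.038,"wz": -32},{"fingers": 1,"x": 0.22,"y": -0.108,"z": -0.045,"wz": -38},{"fingers": 1,"x": 0.255,"y": -0.125,"z": -0.052,"wz": -44},{"fingers": 1,"x": 0.29,"y": -0.142,"z": -0.059,"wz": -50},{"fingers": 1,"x": 0.325,"y": -0.16,"z": -0.067,"wz": -56},{"fingers": 1,"x": 0.36,"y": -0.177,"z": -0.075,"wz": -62},{"fingers": 1,"x": 0.39,"y": -0.192,"z": -0.081,"wz": -68},{"fingers": 1,"x": 0.41,"y": -0.202,"z": -0.085,"wz": -72},{"fingers": 1,"x": 0.422,"y": -0.2075,"z": -0.088,"wz": -74},{"fingers": 1,"x": 0.422,"y": -0.2075,"z": -0.088,"wz": -74},{"fingers": 1,"x": 0.422,"y": -0.2075,"z": -0.088,"wz": -74},{"fingers": 1,"x": 0.422,"y": -0.2075,"z": -0.088,"wz": -74}]}}

```text
$.targets[0]: bad value
```

Run:
```python
from h import *
o=bot.get_obs();c=bot.get_calibration("wrist");p,d=bot.camera("wrist")
cv2.imwrite("pics/w1.png",p);np.save("pics/w1.npy",d);np.save("pics/w1c.npy",c["camera_from_world"])
print(o["q"].round(1),o["ee_pos"],o["tcp_rot"],o["time"])
```

```text
[-63.7   5.   10.1  95.1   0.   90. ] [ 0.24359156 -0.49313     0.24229244] [ 1.79998665e+02 -1.62328950e-03  2.62855481e+01] 0.55
```

View pics/w1.png

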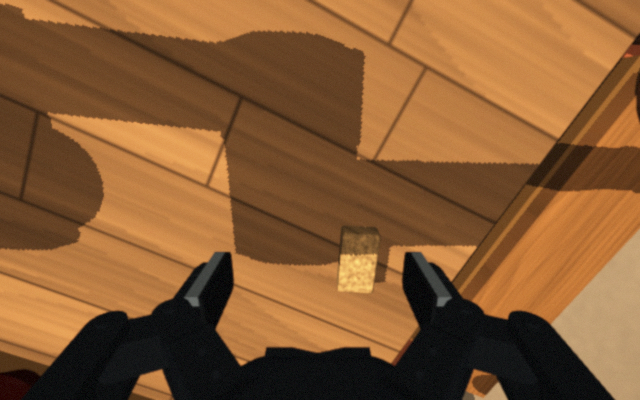

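The move was refused, probably because wx and wy were missing. The arm hasn't moved: the picture shows only a small wooden block between the fingers. I'll resend with all fields filled in.

Emit:
{"fn": "play_rows", "kwargs": {"targets": [{"fingers": 1,"x": 0.015,"y": -0.007,"z": -0.003,"wx": 0,"wy": 0,"wz": -3},{"fingers": 1,"x": 0.045,"y": -0.022,"z": -0.01,"wx": 0,"wy": 0,"wz": -8},{"fingers": 1,"x": 0.08,"y": -0.04,"z": -0.017,"wx": 0,"wy": 0,"wz": -14},{"fingers": 1,"x": 0.115,"y": -0.057,"z": -0.024,"wx": 0,"wy": 0,"wz": -20},{"fingers": 1,"x": 0.15,"y": -0.074,"z": -0.031,"wx": 0,"wy": 0,"wz": -26},{"fingers": 1,"x": 0.185,"y": -0.091,"z": -0.038,"wx": 0,"wy": 0,"wz": -32},{"fingers": 1,"x": 0.22,"y": -0.108,"z": -0.045,"wx": 0,"wy": 0,"wz": -38},{"fingers": 1,"x": 0.255,"y": -0.125,"z": -0.052,"wx": 0,"wy": 0,"wz": -44},{"fingers": 1,"x": 0.29,"y": -0.142,"z": -0.059,"wx": 0,"wy": 0,"wz": -50},{"fingers": 1,"x": 0.325,"y": -0.16,"z": -0.067,"wx": 0,"wy": 0,"wz": -56},{"fingers": 1,"x": 0.36,"y": -0.177,"z": -0.075,"wx": 0,"wy": 0,"wz": -62},{"fingers": 1,"x": 0.39,"y": -0.192,"z": -0.081,"wx": 0,"wy": 0,"wz": -68},{"fingers": 1,"x": 0.41,"y": -0.202,"z": -0.085,"wx": 0,"wy": 0,"wz": -72},{"fingers": 1,"x": 0.422,"y": -0.2075,"z": -0.088,"wx": 0,"wy": 0,"wz": -74},{"fingers": 1,"x": 0.422,"y": -0.2075,"z": -0.088,"wx": 0,"wy": 0,"wz": -74},{"fingers": 1,"x": 0.422,"y": -0.2075,"z": -0.088,"wx": 0,"wy": 0,"wz": -74},{"fingers": 1,"x": 0.422,"y": -0.2075,"z": -0.088,"wx": 0,"wy": 0,"wz": -74}]}}

```text
time: 2.02
ee_pos: [0.5295, -0.1211, 0.3302]
tcp_rot: [-180.0, 0.0, 100.2]
wrist_force: [-0.7, -0.6, -0.0]
opening: 0.0856
```

Run:
```python
from h import *
o=bot.get_obs();c=bot.get_calibration("wrist");p,d=bot.camera("wrist")
cv2.imwrite("pics/w2.png",p);np.save("pics/w2.npy",d);np.save("pics/w2c.npy",c["camera_from_world"])
print(o["q"].round(1),o["ee_pos"],o["tcp_rot"],o["time"])
```

```text
[-12.9   7.2  22.5 105.3  -0.   67. ] [ 0.52951491 -0.12107857  0.33016074] [-1.79974160e+02  9.45888424e-03  1.00151368e+02] 2.0167
```

View pics/w2.png

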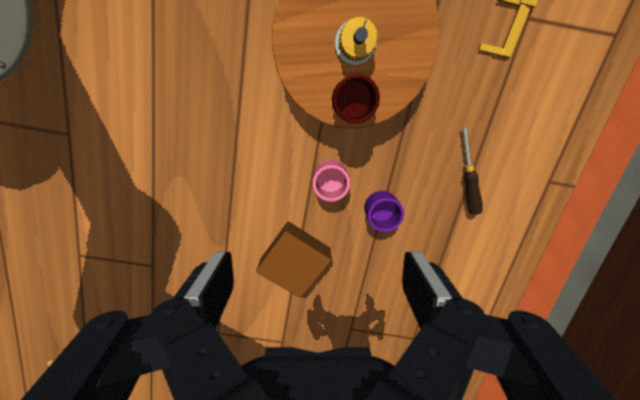

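The wrist picture shows the cup rim at (356,99), the nut with its stud at (358,40), the pink cup at (331,182), the purple one at (384,212) and the whole spacer at (295,258).

Run:
```python
from h import *
p=cv2.imread("pics/w2.png");d=np.load("pics/w2.npy");c=bot.get_calibration("wrist");c["camera_from_world"]=np.load("pics/w2c.npy")
W=cloud(d,c)
def pts(e,lo,hi,f=None):
    q=W[e[1]:e[3],e[0]:e[2]].reshape(-1,3);k=(q[:,2]>lo)&(q[:,2]<hi)
    if f is not None:k&=f[e[1]:e[3],e[0]:e[2]].reshape(-1)
    return q[k]
b,g,r=[p[...,i].astype(int) for i in range(3)]
q=pts([252,218,338,302],.041,.055);print("spacer",len(q),np.median(q[:,2]),cv2.minAreaRect(q[:,:2].astype(np.float32)))
q=pts([325,70,385,130],.085,.105);print("cup",len(q),q[:,2].max(),cv2.minEnclosingCircle(q[:,:2].astype(np.float32)))
q=pts([330,10,385,70],.078,.095);print("nut",len(q),np.median(q[:,2]),cv2.minEnclosingCircle(q[:,:2].astype(np.float32)))
q=pts([330,10,385,70],.098,.115);print("stud",len(q),np.median(q[:,2]),cv2.minEnclosingCircle(q[:,:2].astype(np.float32)))
for n,e in dict(pink=[308,158,355,206],purple=[360,188,408,236]).items():
    q=pts(e,.04,.055);print(n,len(q),cv2.minEnclosingCircle(q[:,:2].astype(np.float32)))
```

```text
spacer 2692 0.044561647411048205 ((0.5209137201309204, -0.3024206757545471), (0.0900598019361496, 0.0898989588022232), 65.02777099609375)
cup 652 0.09651470160405712 ((0.5593500733375549, -0.03417375683784485), 0.027807440608739853)
nut 1058 0.084773640463565 ((0.5489197969436646, 0.03151250630617142), 0.02208365872502327)
stud 163 0.10484620952221979 ((0.5490025281906128, 0.030629122629761696), 0.007140683475881815)
pink 386 ((0.5548744797706604, -0.1552751511335373), 0.027895426377654076)
purple 374 ((0.6463314890861511, -0.18965423107147217), 0.02824036404490471)
```

Emit:
{"fn": "play_rows", "kwargs": {"targets": [{"fingers": 1,"x": 0.012,"y": 0.007,"z": 0.015,"wx": 0,"wy": 0,"wz": 0.5},{"fingers": 1,"x": 0.032,"y": 0.018,"z": 0.04,"wx": 0,"wy": 0,"wz": 1},{"fingers": 1,"x": 0.052,"y": 0.029,"z": 0.07,"wx": 0,"wy": 0,"wz": 1},{"fingers": 1,"x": 0.068,"y": 0.038,"z": 0.1,"wx": 0,"wy": 0,"wz": 1},{"fingers": 1,"x": 0.078,"y": 0.0435,"z": 0.125,"wx": 0,"wy": 0,"wz": 1},{"fingers": 1,"x": 0.08,"y": 0.0447,"z": 0.145,"wx": 0,"wy": 0,"wz": 1},{"fingers": 1,"x": 0.08,"y": 0.0447,"z": 0.165,"wx": 0,"wy": 0,"wz": 1},{"fingers": 1,"x": 0.08,"y": 0.0447,"z": 0.185,"wx": 0,"wy": 0,"wz": 1},{"fingers": 1,"x": 0.08,"y": 0.0447,"z": 0.205,"wx": 0,"wy": 0,"wz": 1},{"fingers": 1,"x": 0.08,"y": 0.0447,"z": 0.222,"wx": 0,"wy": 0,"wz": 1},{"fingers": 1,"x": 0.08,"y": 0.0447,"z": 0.237,"wx": 0,"wy": 0,"wz": 1},{"fingers": 1,"x": 0.08,"y": 0.0447,"z": 0.248,"wx": 0,"wy": 0,"wz": 1},{"fingers": 1,"x": 0.08,"y": 0.0447,"z": 0.256,"wx": 0,"wy": 0,"wz": 1},{"fingers": 1,"x": 0.08,"y": 0.0447,"z": 0.26,"wx": 0,"wy": 0,"wz": 1},{"fingers": 1,"x": 0.08,"y": 0.0447,"z": 0.26,"wx": 0,"wy": 0,"wz": 1},{"fingers": 1,"x": 0.08,"y": 0.0447,"z": 0.26,"wx": 0,"wy": 0,"wz": 1}], "grip_force": 25}}

```text
time: 3.4
ee_pos: [0.56, -0.0337, 0.0709]
tcp_rot: [180.0, 0.0, 99.3]
wrist_force: [0.5, 0.3, -0.2]
opening: 0.0858
```

Run:
```python
from h import *
o=bot.get_obs();p,d=bot.camera("wrist")
cv2.imwrite("pics/w3.png",p)
print(o["q"].round(1),o["ee_pos"],o["tcp_rot"],o["time"])
```

```text
[-3.4  6.6 -7.2 76.2 -0.  77.3] [ 0.55996829 -0.03371914  0.07091898] [1.79958162e+02 1.05340522e-02 9.92623325e+01] 3.4
```

View pics/w3.png

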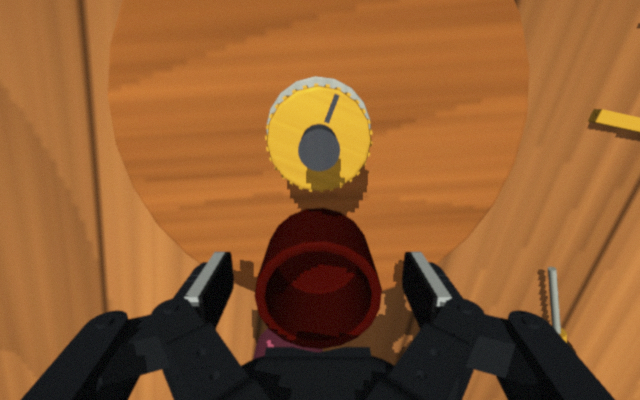

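The cup, centred at (319,285), lies midway between the fingers at 220 and 418. The nut's mark is visible at (332,110). Now closing lightly.

Emit:
{"fn": "play_rows", "kwargs": {"targets": [{"fingers": 0.6,"x": 0,"y": 0,"z": 0,"wx": 0,"wy": 0,"wz": 0},{"fingers": 0.5,"x": 0,"y": 0,"z": 0,"wx": 0,"wy": 0,"wz": 0},{"fingers": 0.42,"x": 0,"y": 0,"z": 0,"wx": 0,"wy": 0,"wz": 0},{"fingers": 0.36,"x": 0,"y": 0,"z": 0,"wx": 0,"wy": 0,"wz": 0},{"fingers": 0.3,"x": 0,"y": 0,"z": 0,"wx": 0,"wy": 0,"wz": 0},{"fingers": 0.2,"x": 0,"y": 0,"z": 0,"wx": 0,"wy": 0,"wz": 0},{"fingers": 0.1,"x": 0,"y": 0,"z": 0,"wx": 0,"wy": 0,"wz": 0},{"fingers": 0,"x": 0,"y": 0,"z": 0,"wx": 0,"wy": 0,"wz": 0},{"fingers": 0,"x": 0,"y": 0,"z": 0,"wx": 0,"wy": 0,"wz": 0},{"fingers": 0,"x": 0,"y": 0,"z": 0,"wx": 0,"wy": 0,"wz": 0}], "grip_force": 25}}

```text
time: 4.28
ee_pos: [0.5599, -0.0335, 0.0707]
tcp_rot: [180.0, 0.0, 99.3]
wrist_force: [-1.1, 0.7, 6.3]
opening: 0.0557
```

Emit:
{"fn": "play_rows", "kwargs": {"targets": [{"fingers": 0,"x": 0,"y": 0,"z": -0.005,"wx": 0,"wy": 0,"wz": 0},{"fingers": 0,"x": 0,"y": 0,"z": -0.015,"wx": 0,"wy": 0,"wz": 0},{"fingers": 0,"x": 0,"y": 0,"z": -0.03,"wx": 0,"wy": 0,"wz": 0},{"fingers": 0,"x": 0,"y": 0,"z": -0.05,"wx": 0,"wy": 0,"wz": 0},{"fingers": 0,"x": 0,"y": 0,"z": -0.07,"wx": 0,"wy": 0,"wz": 0},{"fingers": 0,"x": 0,"y": 0,"z": -0.09,"wx": 0,"wy": 0,"wz": 0},{"fingers": 0,"x": 0,"y": 0,"z": -0.1,"wx": 0,"wy": 0,"wz": 0},{"fingers": 0,"x": 0,"y": 0,"z": -0.1,"wx": 0,"wy": 0,"wz": 0},{"fingers": 0,"x": 0,"y": 0,"z": -0.1,"wx": 0,"wy": 0,"wz": 0}]}}

```text
time: 5.03
ee_pos: [0.5599, -0.0335, 0.1701]
tcp_rot: [180.0, 0.0, 99.3]
wrist_force: [0.3, 0.2, -2.4]
opening: 0.0553
```

Run:
```python
from h import *
o=bot.get_obs();p,d=bot.camera("wrist")
cv2.imwrite("pics/w4.png",p)
print(o)
p,d=bot.camera("side");cv2.imwrite("pics/s4.png",cv2.resize(p[130:300,250:450],None,fx=3,fy=3))
```

```text
{'time': 5.0333, 'q': array([-3.42429117e+00,  5.57437819e+00,  2.73278436e+00,  8.71401191e+01,
        9.88641792e-05,  7.72895502e+01]), 'qd': array([ 0.01604917,  0.70106826, -1.8702727 , -0.52135676,  0.0447863 ,
       -0.07460545]), 'joint_efforts': array([-3.27168687e-03, -5.62125921e+01,  5.01058996e+01,  2.29648990e-01,
       -5.05277669e-03, -2.68272770e-04]), 'ee_pos': array([ 0.55989146, -0.03350142,  0.17014953]), 'tcp_rot': array([1.79982139e+02, 3.92714701e-03, 9.92861580e+01]), 'wrist_force': array([ 0.34670168,  0.18187404, -2.42963579]), 'torque': array([ 0.01305614, -0.00624701,  0.03356907]), 'opening': 0.05529250763351479}
```

View pics/w4.png

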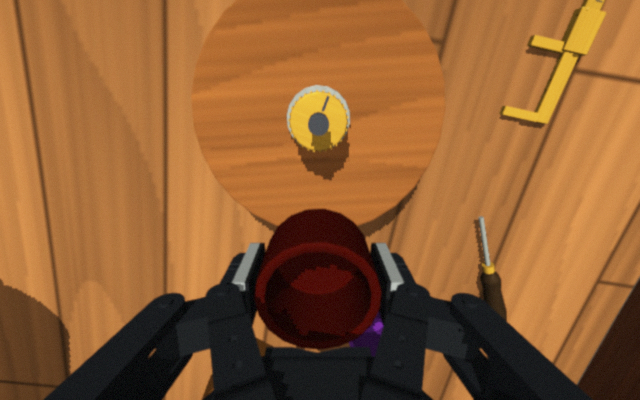

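View pics/s4.png

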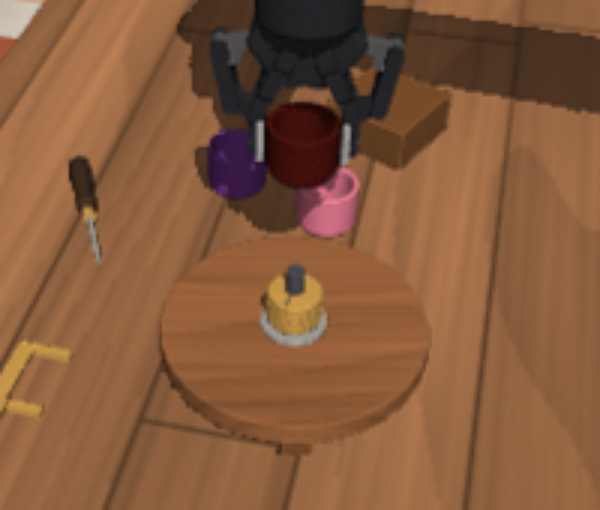

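The cup is held level and clear of the disc, as the wrist and side views both show. Now carrying it to the spacer.

Emit:
{"fn": "play_rows", "kwargs": {"targets": [{"fingers": 0,"x": -0.008,"y": -0.0025,"z": 0,"wx": 0,"wy": 0,"wz": 0},{"fingers": 0,"x": -0.025,"y": -0.008,"z": 0,"wx": 0,"wy": 0,"wz": 0},{"fingers": 0,"x": -0.05,"y": -0.016,"z": 0,"wx": 0,"wy": 0,"wz": 0},{"fingers": 0,"x": -0.078,"y": -0.0247,"z": 0,"wx": 0,"wy": 0,"wz": 0},{"fingers": 0,"x": -0.108,"y": -0.0341,"z": 0,"wx": 0,"wy": 0,"wz": 0},{"fingers": 0,"x": -0.138,"y": -0.0436,"z": 0,"wx": 0,"wy": 0,"wz": 0},{"fingers": 0,"x": -0.168,"y": -0.0531,"z": 0,"wx": 0,"wy": 0,"wz": 0},{"fingers": 0,"x": -0.196,"y": -0.062,"z": 0,"wx": 0,"wy": 0,"wz": 0},{"fingers": 0,"x": -0.22,"y": -0.0696,"z": 0,"wx": 0,"wy": 0,"wz": 0},{"fingers": 0,"x": -0.24,"y": -0.0759,"z": 0.005,"wx": 0,"wy": 0,"wz": 0},{"fingers": 0,"x": -0.253,"y": -0.08,"z": 0.015,"wx": 0,"wy": 0,"wz": 0},{"fingers": 0,"x": -0.2587,"y": -0.0818,"z": 0.03,"wx": 0,"wy": 0,"wz": 0},{"fingers": 0,"x": -0.2587,"y": -0.0818,"z": 0.045,"wx": 0,"wy": 0,"wz": 0},{"fingers": 0,"x": -0.2587,"y": -0.0818,"z": 0.06,"wx": 0,"wy": 0,"wz": 0},{"fingers": 0,"x": -0.2587,"y": -0.0818,"z": 0.072,"wx": 0,"wy": 0,"wz": 0},{"fingers": 0,"x": -0.2587,"y": -0.0818,"z": 0.082,"wx": 0,"wy": 0,"wz": 0},{"fingers": 0,"x": -0.2587,"y": -0.0818,"z": 0.09,"wx": 0,"wy": 0,"wz": 0},{"fingers": 0,"x": -0.2587,"y": -0.0818,"z": 0.096,"wx": 0,"wy": 0,"wz": 0},{"fingers": 0,"x": -0.2587,"y": -0.0818,"z": 0.099,"wx": 0,"wy": 0,"wz": 0},{"fingers": 0,"x": -0.2587,"y": -0.0818,"z": 0.099,"wx": 0,"wy": 0,"wz": 0}]}}

```text
time: 6.8
ee_pos: [0.5207, -0.3018, 0.0709]
tcp_rot: [-180.0, -0.0, 99.3]
wrist_force: [-0.6, 0.2, -1.3]
opening: 0.0554
```

Run:
```python
from h import *
o=bot.get_obs();p,d=bot.camera("wrist")
cv2.imwrite("pics/w5.png",p)
print(o["q"].round(1),o["ee_pos"],o["wrist_force"])
p,d=bot.camera("side");cv2.imwrite("pics/s5.png",cv2.resize(p[70:240,270:470],None,fx=3,fy=3))
```

```text
[-30.1  12.1  -0.9  77.    0.   50.6] [ 0.5206826  -0.30181614  0.07085597] [-0.63290762  0.18477033 -1.34638891]
```

View pics/w5.png

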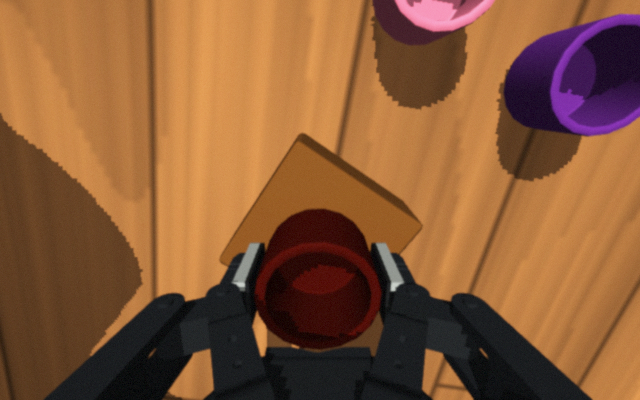

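View pics/s5.png

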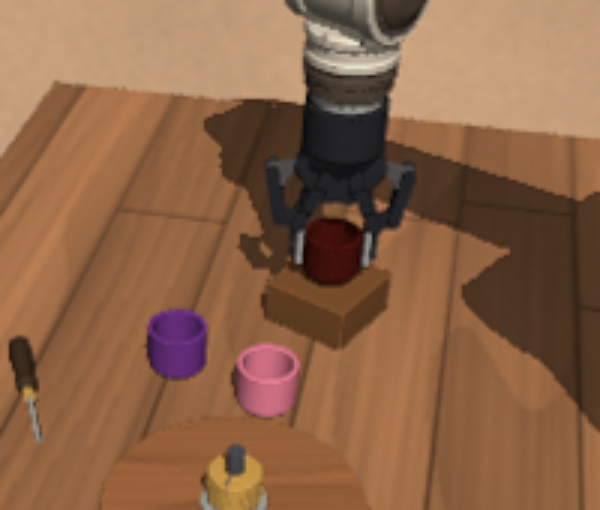

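The cup hangs centred over the block in both views. I'll lower it in 1 mm steps until it touches.

Emit:
{"fn": "play_rows", "kwargs": {"targets": [{"fingers": 0,"x": 0,"y": 0,"z": 0.001,"wx": 0,"wy": 0,"wz": 0},{"fingers": 0,"x": 0,"y": 0,"z": 0.002,"wx": 0,"wy": 0,"wz": 0},{"fingers": 0,"x": 0,"y": 0,"z": 0.003,"wx": 0,"wy": 0,"wz": 0},{"fingers": 0,"x": 0,"y": 0,"z": 0.004,"wx": 0,"wy": 0,"wz": 0},{"fingers": 0,"x": 0,"y": 0,"z": 0.004,"wx": 0,"wy": 0,"wz": 0}]}}

```text
time: 7.32
ee_pos: [0.5207, -0.3019, 0.0671]
tcp_rot: [-180.0, -0.0, 99.3]
wrist_force: [0.5, -0.0, -1.9]
opening: 0.0552
```

Emit:
{"fn": "play_rows", "kwargs": {"targets": [{"fingers": 0,"x": 0,"y": 0,"z": 0.0005,"wx": 0,"wy": 0,"wz": 0},{"fingers": 0,"x": 0,"y": 0,"z": 0.001,"wx": 0,"wy": 0,"wz": 0},{"fingers": 0,"x": 0,"y": 0,"z": 0.0013,"wx": 0,"wy": 0,"wz": 0},{"fingers": 0,"x": 0,"y": 0,"z": 0.0013,"wx": 0,"wy": 0,"wz": 0}]}}

```text
time: 7.65
ee_pos: [0.5207, -0.302, 0.0659]
tcp_rot: [-180.0, -0.0, 99.3]
wrist_force: [0.1, -0.0, -2.4]
opening: 0.0554
```

Emit:
{"fn": "play_rows", "kwargs": {"targets": [{"fingers": 0,"x": 0,"y": 0,"z": 0.0005,"wx": 0,"wy": 0,"wz": 0},{"fingers": 0,"x": 0,"y": 0,"z": 0.001,"wx": 0,"wy": 0,"wz": 0},{"fingers": 0,"x": 0,"y": 0,"z": 0.001,"wx": 0,"wy": 0,"wz": 0}]}}

```text
time: 7.9
ee_pos: [0.5208, -0.302, 0.0657]
tcp_rot: [180.0, 0.0, 99.3]
wrist_force: [-2.8, 0.5, 5.3]
opening: 0.0555
```

The force has gone up by about 7 N, so it has touched. Releasing gently.

Emit:
{"fn": "play_rows", "kwargs": {"targets": [{"fingers": 0,"x": 0,"y": 0,"z": -0.0005,"wx": 0,"wy": 0,"wz": 0},{"fingers": 0.3,"x": 0,"y": 0,"z": -0.0005,"wx": 0,"wy": 0,"wz": 0},{"fingers": 0.36,"x": 0,"y": 0,"z": -0.0005,"wx": 0,"wy": 0,"wz": 0},{"fingers": 0.42,"x": 0,"y": 0,"z": -0.0005,"wx": 0,"wy": 0,"wz": 0},{"fingers": 0.5,"x": 0,"y": 0,"z": -0.0005,"wx": 0,"wy": 0,"wz": 0},{"fingers": 0.65,"x": 0,"y": 0,"z": -0.0005,"wx": 0,"wy": 0,"wz": 0},{"fingers": 0.8,"x": 0,"y": 0,"z": -0.0005,"wx": 0,"wy": 0,"wz": 0},{"fingers": 0.9,"x": 0,"y": 0,"z": -0.0005,"wx": 0,"wy": 0,"wz": 0},{"fingers": 0.9,"x": 0,"y": 0,"z": -0.01,"wx": 0,"wy": 0,"wz": 0},{"fingers": 0.9,"x": 0,"y": 0,"z": -0.03,"wx": 0,"wy": 0,"wz": 0},{"fingers": 0.9,"x": 0,"y": 0,"z": -0.06,"wx": 0,"wy": 0,"wz": 0},{"fingers": 0.9,"x": 0,"y": 0,"z": -0.09,"wx": 0,"wy": 0,"wz": 0},{"fingers": 0.9,"x": 0,"y": 0,"z": -0.12,"wx": 0,"wy": 0,"wz": 0},{"fingers": 0.9,"x": 0,"y": 0,"z": -0.14,"wx": 0,"wy": 0,"wz": 0},{"fingers": 0.9,"x": 0,"y": 0,"z": -0.14,"wx": 0,"wy": 0,"wz": 0},{"fingers": 0.9,"x": 0,"y": 0,"z": -0.14,"wx": 0,"wy": 0,"wz": 0}]}}

```text
time: 9.23
ee_pos: [0.5213, -0.3023, 0.207]
tcp_rot: [179.9, 0.1, 99.3]
wrist_force: [-0.7, -0.0, -0.7]
opening: 0.0811
```

Run:
```python
from h import *
o=bot.get_obs();c=bot.get_calibration("wrist");p,d=bot.camera("wrist")
cv2.imwrite("pics/w6.png",p)
print(o["q"].round(1),o["ee_pos"],o["wrist_force"],o["time"])
W=cloud(d,c)
q=W.reshape(-1,3);q=q[np.linalg.norm(q[:,:2]-[.521,-.302],axis=1)<.075]
a=q[(q[:,2]>.041)&(q[:,2]<.055)];print(cv2.minAreaRect(a[:,:2].astype(np.float32)))
a=q[(q[:,2]>.08)&(q[:,2]<.1)];print(len(a),a[:,2].max(),cv2.minEnclosingCircle(a[:,:2].astype(np.float32)))
```

```text
[-30.1  11.5  13.5  91.8   0.   50.6] [ 0.52131291 -0.30233177  0.20695349] [-0.70521775 -0.00991283 -0.6993265 ] 9.2333
((0.5208909511566162, -0.30251598358154297), (0.09037144482135773, 0.0905567854642868), 64.91532897949219)
1222 0.09168174740943985 ((0.5203484296798706, -0.3031095564365387), 0.027992459014058113)
```

View pics/w6.png

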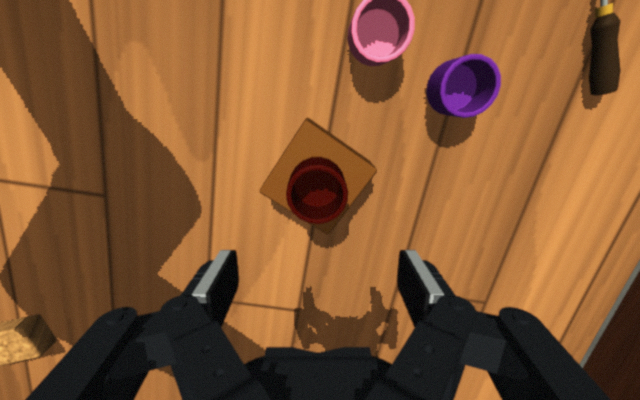

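The cup stands centred on the block: cup (0.520, -0.303), block (0.521, -0.303), rim at about 0.09 m. Next to the pivot, turning back so that joint 6 has range to screw clockwise.

Emit:
{"fn": "play_rows", "kwargs": {"targets": [{"fingers": 0.9,"x": 0.01,"y": 0.0025,"z": 0,"wx": 0,"wy": 0,"wz": -5},{"fingers": 0.9,"x": 0.03,"y": 0.0075,"z": 0,"wx": 0,"wy": 0,"wz": -12},{"fingers": 0.9,"x": 0.055,"y": 0.0137,"z": 0,"wx": 0,"wy": 0,"wz": -19},{"fingers": 0.9,"x": 0.08,"y": 0.02,"z": 0,"wx": 0,"wy": 0,"wz": -26},{"fingers": 0.9,"x": 0.105,"y": 0.0262,"z": 0,"wx": 0,"wy": 0,"wz": -33},{"fingers": 0.9,"x": 0.13,"y": 0.0325,"z": 0,"wx": 0,"wy": 0,"wz": -40},{"fingers": 0.9,"x": 0.155,"y": 0.0388,"z": 0,"wx": 0,"wy": 0,"wz": -47},{"fingers": 0.9,"x": 0.18,"y": 0.045,"z": 0,"wx": 0,"wy": 0,"wz": -54},{"fingers": 0.9,"x": 0.205,"y": 0.0513,"z": 0,"wx": 0,"wy": 0,"wz": -61},{"fingers": 0.9,"x": 0.23,"y": 0.0575,"z": 0,"wx": 0,"wy": 0,"wz": -68},{"fingers": 0.9,"x": 0.255,"y": 0.0638,"z": 0,"wx": 0,"wy": 0,"wz": -75},{"fingers": 0.9,"x": 0.28,"y": 0.07,"z": 0,"wx": 0,"wy": 0,"wz": -82},{"fingers": 0.9,"x": 0.3,"y": 0.075,"z": 0,"wx": 0,"wy": 0,"wz": -89},{"fingers": 0.9,"x": 0.315,"y": 0.0788,"z": 0,"wx": 0,"wy": 0,"wz": -96},{"fingers": 0.9,"x": 0.3245,"y": 0.0812,"z": 0,"wx": 0,"wy": 0,"wz": -103},{"fingers": 0.9,"x": 0.3245,"y": 0.0812,"z": 0,"wx": 0,"wy": 0,"wz": -110},{"fingers": 0.9,"x": 0.3245,"y": 0.0812,"z": 0,"wx": 0,"wy": 0,"wz": -117},{"fingers": 0.9,"x": 0.3245,"y": 0.0812,"z": 0,"wx": 0,"wy": 0,"wz": -124},{"fingers": 0.9,"x": 0.3245,"y": 0.0812,"z": 0,"wx": 0,"wy": 0,"wz": -131},{"fingers": 0.9,"x": 0.3245,"y": 0.0812,"z": 0,"wx": 0,"wy": 0,"wz": -138}]}}

```text
time: 10.95
ee_pos: [0.5479, 0.0314, 0.2035]
tcp_rot: [179.9, -0.1, -122.4]
wrist_force: [0.2, 0.3, 0.3]
opening: 0.0813
```

Emit:
{"fn": "play_rows", "kwargs": {"targets": [{"fingers": 0.9,"x": 0,"y": 0,"z": 0,"wx": 0,"wy": 0,"wz": -4},{"fingers": 0.9,"x": 0,"y": 0,"z": 0,"wx": 0,"wy": 0,"wz": -6},{"fingers": 0.9,"x": 0,"y": 0,"z": 0,"wx": 0,"wy": 0,"wz": -6},{"fingers": 0.9,"x": 0,"y": 0,"z": 0,"wx": 0,"wy": 0,"wz": -6}]}}

```text
time: 11.28
ee_pos: [0.5481, 0.0313, 0.2039]
tcp_rot: [179.9, -0.0, -116.8]
wrist_force: [0.2, 1.2, 0.3]
opening: 0.0808
```

Run:
```python
from h import *
o=bot.get_obs();c=bot.get_calibration("wrist");p,d=bot.camera("wrist")
cv2.imwrite("pics/w7.png",p)
print(o["q"].round(1),o["ee_pos"],o["tcp_rot"],o["wrist_force"],o["torque"],o["time"])
W=cloud(d,c)
q=W.reshape(-1,3);q=q[np.linalg.norm(q[:,:2]-[.549,.031],axis=1)<.04]
a=q[(q[:,2]>.078)&(q[:,2]<.095)];print(len(a),np.median(a[:,2]),cv2.minEnclosingCircle(a[:,:2].astype(np.float32)))
a=q[(q[:,2]>.099)&(q[:,2]<.11)];print(len(a),np.median(a[:,2]),cv2.minEnclosingCircle(a[:,:2].astype(np.float32)))
```

```text
[  3.3   4.3   5.1  90.9   0.  -59.9] [0.54808949 0.03131237 0.20394437] [ 1.79912744e+02 -4.91253486e-02 -1.16792572e+02] [0.15477684 1.15539613 0.27078526] [-0.02897007  0.03355054  0.00545588] 11.2833
1438 0.08484515732994796 ((0.5493754148483276, 0.031396713107824326), 0.021938899531960487)
238 0.10475513990254406 ((0.5492267608642578, 0.031379442662000656), 0.007305094040930271)
```

View pics/w7.png

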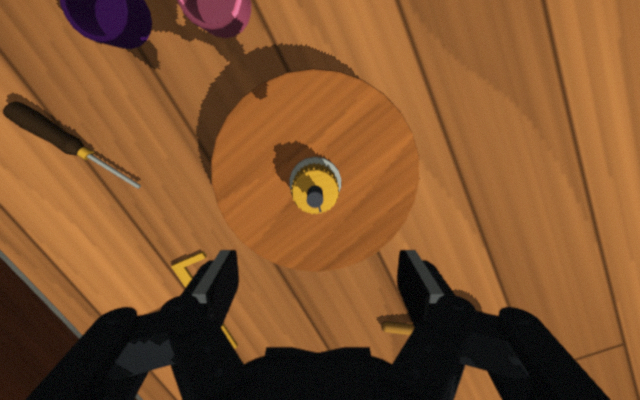

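The nut is centred at (315,190) and measured at (0.549, 0.031), top at 0.0848 m. That puts its underside near 0.0568 m, so about 2.3 rad to go. Descending around it.

Emit:
{"fn": "play_rows", "kwargs": {"targets": [{"fingers": 0.9,"x": -0.0005,"y": -0.001,"z": 0.015,"wx": 0,"wy": 0,"wz": 0},{"fingers": 0.9,"x": -0.0005,"y": -0.001,"z": 0.04,"wx": 0,"wy": 0,"wz": 0},{"fingers": 0.9,"x": -0.0005,"y": -0.001,"z": 0.065,"wx": 0,"wy": 0,"wz": 0},{"fingers": 0.9,"x": -0.0005,"y": -0.001,"z": 0.085,"wx": 0,"wy": 0,"wz": 0},{"fingers": 0.9,"x": -0.0005,"y": -0.001,"z": 0.105,"wx": 0,"wy": 0,"wz": 0},{"fingers": 0.9,"x": -0.0005,"y": -0.001,"z": 0.12,"wx": 0,"wy": 0,"wz": 0},{"fingers": 0.9,"x": -0.0005,"y": -0.001,"z": 0.129,"wx": 0,"wy": 0,"wz": 0},{"fingers": 0.9,"x": -0.0005,"y": -0.001,"z": 0.133,"wx": 0,"wy": 0,"wz": 0},{"fingers": 0.9,"x": -0.0005,"y": -0.001,"z": 0.133,"wx": 0,"wy": 0,"wz": 0},{"fingers": 0.9,"x": -0.0005,"y": -0.001,"z": 0.133,"wx": 0,"wy": 0,"wz": 0}]}}

```text
time: 12.17
ee_pos: [0.5499, 0.0314, 0.0727]
tcp_rot: [-180.0, 0.0, -116.7]
wrist_force: [0.6, 0.3, -0.2]
opening: 0.0809
```

Run:
```python
from h import *
o=bot.get_obs();c=bot.get_calibration("wrist");p,d=bot.camera("wrist")
cv2.imwrite("pics/w8.png",p);np.save("pics/w8.npy",d);np.save("pics/w8c.npy",c["camera_from_world"])
print(o["q"].round(1),o["ee_pos"],o["tcp_rot"],o["wrist_force"],o["torque"],o["time"])
```

```text
[  3.3   5.2  -8.5  76.3  -0.  -60. ] [0.54993189 0.03136226 0.07268947] [-1.79965076e+02  1.93011520e-02 -1.16729900e+02] [ 0.64711088  0.30242402 -0.24932202] [ 0.02276688 -0.0500587   0.05684288] 12.1667
```

View pics/w8.png

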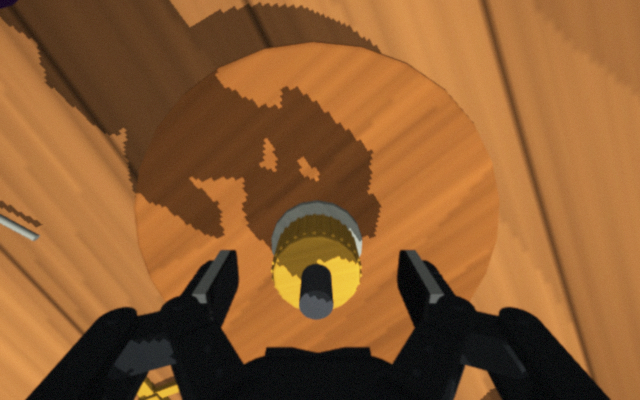

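Emit:
{"fn": "play_rows", "kwargs": {"targets": [{"fingers": 0.6,"x": 0,"y": 0,"z": 0.001,"wx": 0,"wy": 0,"wz": 0},{"fingers": 0.3,"x": 0,"y": 0,"z": 0.002,"wx": 0,"wy": 0,"wz": 0},{"fingers": 0.1,"x": 0,"y": 0,"z": 0.002,"wx": 0,"wy": 0,"wz": 0},{"fingers": 0.02,"x": 0,"y": 0,"z": 0.002,"wx": 0,"wy": 0,"wz": 0},{"fingers": -0.1,"x": 0,"y": 0,"z": 0.002,"wx": 0,"wy": 0,"wz": 0},{"fingers": -0.3,"x": 0,"y": 0,"z": 0.002,"wx": 0,"wy": 0,"wz": 0},{"fingers": -0.5,"x": 0,"y": 0,"z": 0.002,"wx": 0,"wy": 0,"wz": 0},{"fingers": -0.5,"x": 0,"y": 0,"z": 0.002,"wx": 0,"wy": 0,"wz": 0},{"fingers": -0.5,"x": 0,"y": 0,"z": 0.002,"wx": 0,"wy": 0,"wz": 0}], "grip_force": 40}}

```text
time: 12.97
ee_pos: [0.5504, 0.0311, 0.0707]
tcp_rot: [-179.9, 0.0, -116.7]
wrist_force: [3.4, -4.3, 5.3]
opening: 0.0411
```

Run:
```python
from h import *
o=bot.get_obs();p,d=bot.camera("wrist")
cv2.imwrite("pics/w9.png",p)
print(o["q"].round(1),o["ee_pos"],o["tcp_rot"],o["wrist_force"],o["torque"],o["time"])
```

```text
[  3.2   5.2  -8.7  76.   -0.  -60. ] [0.55042728 0.03108104 0.0707084 ] [-1.79884612e+02  2.60334215e-02 -1.16726677e+02] [ 3.38622261 -4.32816776  5.32827237] [-0.76583825 -0.79874     0.05341022] 12.9667
```

View pics/w9.png

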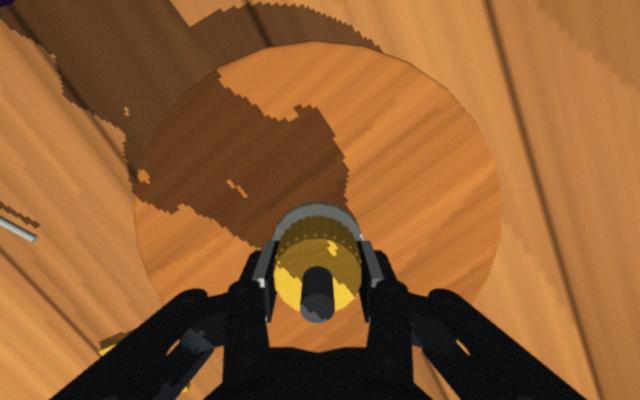

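The grip is on the nut: opening 41 mm, side forces about 5 N. Screwing clockwise, following the thread down at 5 mm a turn.

Emit:
{"fn": "play_rows", "kwargs": {"targets": [{"fingers": -0.5,"x": 0,"y": 0,"z": 4e-05,"wx": 0,"wy": 0,"wz": 3},{"fingers": -0.5,"x": 0,"y": 0,"z": 0.0001,"wx": 0,"wy": 0,"wz": 8},{"fingers": -0.5,"x": 0,"y": 0,"z": 0.0002,"wx": 0,"wy": 0,"wz": 14},{"fingers": -0.5,"x": 0,"y": 0,"z": 0.00028,"wx": 0,"wy": 0,"wz": 20},{"fingers": -0.5,"x": 0,"y": 0,"z": 0.00036,"wx": 0,"wy": 0,"wz": 26},{"fingers": -0.5,"x": 0,"y": 0,"z": 0.00044,"wx": 0,"wy": 0,"wz": 32},{"fingers": -0.5,"x": 0,"y": 0,"z": 0.00053,"wx": 0,"wy": 0,"wz": 38},{"fingers": -0.5,"x": 0,"y": 0,"z": 0.00061,"wx": 0,"wy": 0,"wz": 44},{"fingers": -0.5,"x": 0,"y": 0,"z": 0.0007,"wx": 0,"wy": 0,"wz": 50},{"fingers": -0.5,"x": 0,"y": 0,"z": 0.00078,"wx": 0,"wy": 0,"wz": 56},{"fingers": -0.5,"x": 0,"y": 0,"z": 0.00086,"wx": 0,"wy": 0,"wz": 62},{"fingers": -0.5,"x": 0,"y": 0,"z": 0.00094,"wx": 0,"wy": 0,"wz": 68},{"fingers": -0.5,"x": 0,"y": 0,"z": 0.00103,"wx": 0,"wy": 0,"wz": 74},{"fingers": -0.5,"x": 0,"y": 0,"z": 0.00111,"wx": 0,"wy": 0,"wz": 80},{"fingers": -0.5,"x": 0,"y": 0,"z": 0.0012,"wx": 0,"wy": 0,"wz": 86},{"fingers": -0.5,"x": 0,"y": 0,"z": 0.00128,"wx": 0,"wy": 0,"wz": 92},{"fingers": -0.5,"x": 0,"y": 0,"z": 0.00136,"wx": 0,"wy": 0,"wz": 98},{"fingers": -0.5,"x": 0,"y": 0,"z": 0.00139,"wx": 0,"wy": 0,"wz": 100},{"fingers": -0.5,"x": 0,"y": 0,"z": 0.00139,"wx": 0,"wy": 0,"wz": 100}]}}

```text
time: 14.6
ee_pos: [0.5509, 0.0294, 0.0693]
tcp_rot: [-179.9, 0.3, 143.0]
wrist_force: [6.6, -12.8, 3.6]
opening: 0.0403
```

Run:
```python
from h import *
o=bot.get_obs();p,d=bot.camera("wrist")
cv2.imwrite("pics/w10.png",p)
print(o["q"].round(1),o["ee_pos"],o["tcp_rot"],o["wrist_force"],o["torque"],o["time"])
```

```text
[ 3.2  5.3 -8.8 75.8 -0.2 40.1] [0.55085798 0.02940818 0.06933976] [-179.9209614     0.26539055  143.03898252] [  6.58047381 -12.81160629   3.5770866 ] [-2.55123656 -1.22546642 -0.10698337] 14.6
```

View pics/w10.png

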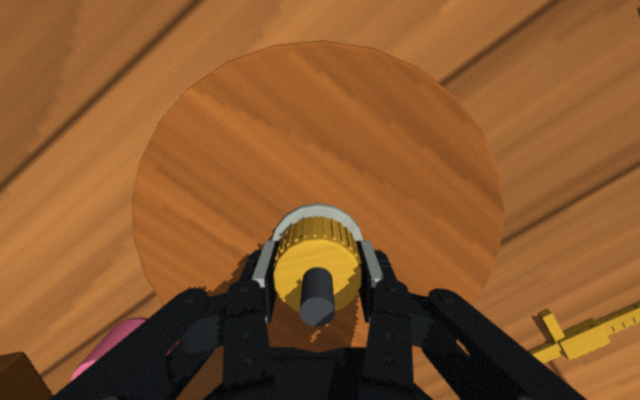

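Emit:
{"fn": "play_rows", "kwargs": {"targets": [{"fingers": -0.5,"x": -0.0005,"y": -0.0002,"z": 5e-05,"wx": 0,"wy": 0,"wz": 3},{"fingers": -0.5,"x": -0.001,"y": -0.0005,"z": 0.0001,"wx": 0,"wy": 0,"wz": 7},{"fingers": -0.5,"x": -0.001,"y": -0.0005,"z": 0.00015,"wx": 0,"wy": 0,"wz": 11},{"fingers": -0.5,"x": -0.001,"y": -0.0005,"z": 0.0002,"wx": 0,"wy": 0,"wz": 15},{"fingers": -0.5,"x": -0.001,"y": -0.0005,"z": 0.0002,"wx": 0,"wy": 0,"wz": 15}]}}

```text
time: 15.07
ee_pos: [0.5507, 0.0291, 0.0691]
tcp_rot: [-180.0, 0.2, 128.0]
wrist_force: [3.0, -8.8, 4.9]
opening: 0.0409
```

Run:
```python
from h import *
o=bot.get_obs()
print(o["q"],o["ee_pos"],o["tcp_rot"],o["wrist_force"],o["torque"],o["time"],o["joint_efforts"])
```

```text
[ 3.09669317  5.30540679 -8.74457648 75.87170762 -0.14961306 55.12383053] [0.55069315 0.02907607 0.06907348] [-1.79978695e+02  1.67518506e-01  1.27972792e+02] [ 3.03933186 -8.84723202  4.85911722] [-1.82786681 -0.56009595 -0.09968476] 15.0667 [  5.17010003 -48.89147401  42.29697704   0.94156768   2.52263926
   1.1399319 ]
```

Emit:
{"fn": "play_rows", "kwargs": {"targets": [{"fingers": -0.5,"x": 0,"y": 0,"z": 4e-05,"wx": 0,"wy": 0,"wz": 3},{"fingers": -0.5,"x": 0,"y": 0,"z": 8e-05,"wx": 0,"wy": 0,"wz": 6},{"fingers": -0.5,"x": 0,"y": 0,"z": 8e-05,"wx": 0,"wy": 0,"wz": 6}]}}

```text
time: 15.32
ee_pos: [0.5506, 0.029, 0.069]
tcp_rot: [-180.0, 0.2, 122.0]
wrist_force: [2.2, -9.1, 6.0]
opening: 0.0409
```

```bash
cat > st.py <<'E'
from h import *
o=bot.get_obs()
print(o["q"].round(2),o["ee_pos"].round(4),o["tcp_rot"].round(2),o["wrist_force"].round(1),o["torque"].round(3),o["time"],o["joint_efforts"][3:].round(2))
E
python3 st.py
```

```text
[ 3.09  5.31 -8.76 75.87 -0.16 61.06] [0.5506 0.029  0.069 ] [-1.7998e+02  1.7000e-01  1.2203e+02] [ 2.2 -9.1  6. ] [-1.881 -0.45  -0.081] 15.3167 [0.73 2.63 0.83]
```

Emit:
{"fn": "play_rows", "kwargs": {"targets": [{"fingers": -0.5,"x": 0,"y": 0,"z": 4e-05,"wx": 0,"wy": 0,"wz": 3},{"fingers": -0.5,"x": 0,"y": 0,"z": 8e-05,"wx": 0,"wy": 0,"wz": 6},{"fingers": -0.5,"x": 0,"y": 0,"z": 8e-05,"wx": 0,"wy": 0,"wz": 6}]}}

```text
time: 15.57
ee_pos: [0.5505, 0.029, 0.0689]
tcp_rot: [-180.0, 0.2, 116.0]
wrist_force: [1.6, -9.4, 6.2]
opening: 0.0408
```

```bash
python3 st.py
```

```text
[ 3.09  5.31 -8.76 75.87 -0.16 67.06] [0.5505 0.029  0.0689] [-1.7999e+02  1.7000e-01  1.1603e+02] [ 1.6 -9.4  6.2] [-1.967 -0.348 -0.099] 15.5667 [0.5  2.71 0.83]
```

Emit:
{"fn": "play_rows", "kwargs": {"targets": [{"fingers": -0.5,"x": 0,"y": 0,"z": 4e-05,"wx": 0,"wy": 0,"wz": 3},{"fingers": -0.5,"x": 0,"y": 0,"z": 8e-05,"wx": 0,"wy": 0,"wz": 6},{"fingers": -0.5,"x": 0,"y": 0,"z": 8e-05,"wx": 0,"wy": 0,"wz": 6}]}}

```text
time: 15.82
ee_pos: [0.5504, 0.0289, 0.0688]
tcp_rot: [-180.0, 0.2, 110.0]
wrist_force: [1.0, -9.7, 6.6]
opening: 0.0407
```

```bash
python3 st.py
```

```text
[ 3.09  5.31 -8.78 75.88 -0.17 73.06] [0.5504 0.0289 0.0688] [-1.7999e+02  1.7000e-01  1.1003e+02] [ 1.  -9.7  6.6] [-2.003 -0.217 -0.009] 15.8167 [0.26 2.78 0.83]
```

Emit:
{"fn": "play_rows", "kwargs": {"targets": [{"fingers": -0.5,"x": 0,"y": 0,"z": 4e-05,"wx": 0,"wy": 0,"wz": 3},{"fingers": -0.5,"x": 0,"y": 0,"z": 8e-05,"wx": 0,"wy": 0,"wz": 6},{"fingers": -0.5,"x": 0,"y": 0,"z": 8e-05,"wx": 0,"wy": 0,"wz": 6}]}}

```text
time: 16.07
ee_pos: [0.5503, 0.0288, 0.0687]
tcp_rot: [-180.0, 0.2, 104.0]
wrist_force: [0.2, -10.3, 7.1]
opening: 0.0405
```

```bash
python3 st.py
```

```text
[ 3.09  5.31 -8.78 75.88 -0.17 79.06] [0.5503 0.0288 0.0687] [-1.7999e+02  1.7000e-01  1.0403e+02] [  0.2 -10.3   7.1] [-2.09  -0.173 -0.155] 16.0667 [0.01 2.83 0.83]
```

Emit:
{"fn": "play_rows", "kwargs": {"targets": [{"fingers": -0.5,"x": 0,"y": 0,"z": 4e-05,"wx": 0,"wy": 0,"wz": 3},{"fingers": -0.5,"x": 0,"y": 0,"z": 8e-05,"wx": 0,"wy": 0,"wz": 6},{"fingers": -0.5,"x": 0,"y": 0,"z": 8e-05,"wx": 0,"wy": 0,"wz": 6}]}}

```text
time: 16.32
ee_pos: [0.5502, 0.0288, 0.0686]
tcp_rot: [-180.0, 0.2, 98.0]
wrist_force: [-0.6, -11.5, 6.3]
opening: 0.041
```

Run:
```python
from h import *
exec(open("st.py").read())
c=bot.get_calibration("wrist");p,d=bot.camera("wrist")
cv2.imwrite("pics/w11.png",cv2.resize(p[190:340,230:400],None,fx=4,fy=4))
# expected heading of the nut's mark: reproject earlier pics
```

```text
[ 3.09  5.31 -8.79 75.88 -0.18 85.06] [0.5502 0.0288 0.0686] [-180.      0.18   98.03] [ -0.6 -11.5   6.3] [-2.104  0.028 -0.048] 16.3167 [-0.24  2.86  0.83]
```

View pics/w11.png

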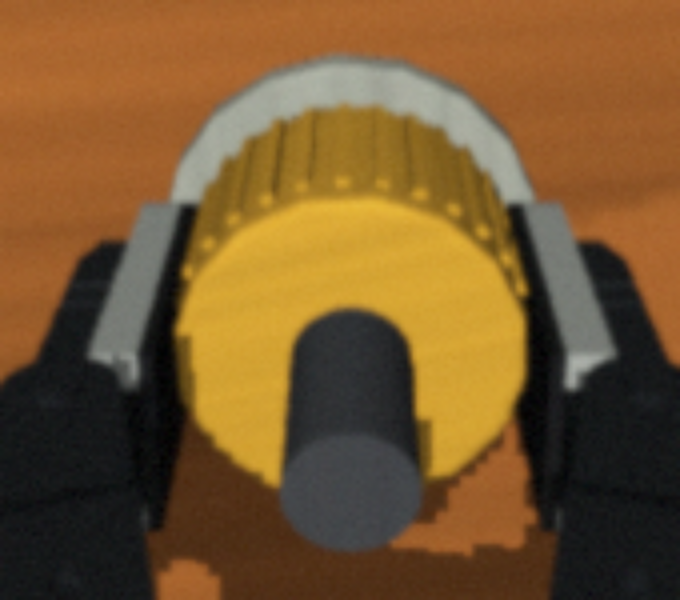

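Emit:
{"fn": "play_rows", "kwargs": {"targets": [{"fingers": -0.5,"x": 0,"y": 0,"z": 4e-05,"wx": 0,"wy": 0,"wz": 3},{"fingers": -0.5,"x": 0,"y": 0,"z": 8e-05,"wx": 0,"wy": 0,"wz": 6},{"fingers": -0.5,"x": 0,"y": 0,"z": 8e-05,"wx": 0,"wy": 0,"wz": 6}]}}

```text
time: 16.62
ee_pos: [0.5501, 0.0288, 0.0685]
tcp_rot: [180.0, 0.2, 92.0]
wrist_force: [-1.1, -9.9, 6.6]
opening: 0.0401
```

```bash
python3 st.py
```

```text
[ 3.08  5.31 -8.81 75.89 -0.17 91.06] [0.5501 0.0288 0.0685] [1.800e+02 1.700e-01 9.202e+01] [-1.1 -9.9  6.6] [-2.147  0.126 -0.051] 16.6167 [-0.5   2.87  0.82]
```

Emit:
{"fn": "play_rows", "kwargs": {"targets": [{"fingers": -0.5,"x": 0,"y": 0,"z": 4e-05,"wx": 0,"wy": 0,"wz": 3},{"fingers": -0.5,"x": 0,"y": 0,"z": 8e-05,"wx": 0,"wy": 0,"wz": 6},{"fingers": -0.5,"x": 0,"y": 0,"z": 8e-05,"wx": 0,"wy": 0,"wz": 6}]}}

```text
time: 16.87
ee_pos: [0.5499, 0.0288, 0.0684]
tcp_rot: [180.0, 0.2, 86.1]
wrist_force: [-1.4, -11.3, 7.4]
opening: 0.0406
```

```bash
python3 st.py
```

```text
[ 3.09  5.31 -8.82 75.89 -0.18 97.01] [0.5499 0.0288 0.0684] [179.99   0.18  86.08] [ -1.4 -11.3   7.4] [-2.2    0.258  0.694] 16.8667 [-0.78  3.01  1.65]
```

The vertical moment has jumped from -0.05 to +0.69 N m, so the nut is on its stop. I'll turn 2° more to confirm, then back off in small steps to measure the wind-up.

Emit:
{"fn": "play_rows", "kwargs": {"targets": [{"fingers": -0.5,"x": 0,"y": 0,"z": 0,"wx": 0,"wy": 0,"wz": 1},{"fingers": -0.5,"x": 0,"y": 0,"z": 0,"wx": 0,"wy": 0,"wz": 2},{"fingers": -0.5,"x": 0,"y": 0,"z": 0,"wx": 0,"wy": 0,"wz": 2}]}}

```text
time: 17.12
ee_pos: [0.5499, 0.0292, 0.0684]
tcp_rot: [180.0, 0.1, 84.2]
wrist_force: [-0.5, -9.4, 8.4]
opening: 0.0403
```

```bash
python3 st.py
```

```text
[ 3.11  5.31 -8.82 75.89 -0.14 98.86] [0.5499 0.0292 0.0684] [1.7999e+02 1.4000e-01 8.4240e+01] [-0.5 -9.4  8.4] [-1.702  0.222  0.877] 17.1167 [-0.71  2.46  1.19]
```

Emit:
{"fn": "play_rows", "kwargs": {"targets": [{"fingers": -0.5,"x": 0,"y": 0,"z": 0,"wx": 0,"wy": 0,"wz": -0.5},{"fingers": -0.5,"x": 0,"y": 0,"z": 0,"wx": 0,"wy": 0,"wz": -0.5}]}}

```text
time: 17.28
ee_pos: [0.5499, 0.0292, 0.0684]
tcp_rot: [180.0, 0.1, 84.8]
wrist_force: [-1.9, -8.4, 8.0]
opening: 0.0407
```

```bash
python3 st.py
```

```text
[ 3.11  5.31 -8.82 75.89 -0.14 98.29] [0.5499 0.0292 0.0684] [1.7999e+02 1.4000e-01 8.4820e+01] [-1.9 -8.4  8. ] [-1.745  0.187  0.728] 17.2833 [-0.7   2.38  0.59]
```

Emit:
{"fn": "play_rows", "kwargs": {"targets": [{"fingers": -0.5,"x": 0,"y": 0,"z": 0,"wx": 0,"wy": 0,"wz": -0.5},{"fingers": -0.5,"x": 0,"y": 0,"z": 0,"wx": 0,"wy": 0,"wz": -0.5}]}}

```text
time: 17.45
ee_pos: [0.55, 0.0292, 0.0684]
tcp_rot: [180.0, 0.1, 85.3]
wrist_force: [-1.3, -9.4, 8.4]
opening: 0.0409
```

```bash
python3 st.py
```

```text
[ 3.11  5.31 -8.81 75.88 -0.14 97.8 ] [0.55   0.0292 0.0684] [1.7999e+02 1.4000e-01 8.5310e+01] [-1.3 -9.4  8.4] [-1.756  0.192  0.578] 17.45 [-0.69  2.35  0.42]
```

The moment falls by about 0.3 N m per degree, so it would reach zero near yaw 87.2°. A quarter turn from there means ending near yaw 177.4°, about 92° back from here.

Emit:
{"fn": "play_rows", "kwargs": {"targets": [{"fingers": -0.5,"x": 0,"y": 0,"z": 0,"wx": 0,"wy": 0,"wz": -2},{"fingers": -0.5,"x": 0,"y": 0,"z": -5e-05,"wx": 0,"wy": 0,"wz": -6},{"fingers": -0.5,"x": 0,"y": 0,"z": -0.00014,"wx": 0,"wy": 0,"wz": -12},{"fingers": -0.5,"x": 0,"y": 0,"z": -0.00022,"wx": 0,"wy": 0,"wz": -18},{"fingers": -0.5,"x": 0,"y": 0,"z": -0.0003,"wx": 0,"wy": 0,"wz": -24},{"fingers": -0.5,"x": 0,"y": 0,"z": -0.00039,"wx": 0,"wy": 0,"wz": -30},{"fingers": -0.5,"x": 0,"y": 0,"z": -0.00047,"wx": 0,"wy": 0,"wz": -36},{"fingers": -0.5,"x": 0,"y": 0,"z": -0.00055,"wx": 0,"wy": 0,"wz": -42},{"fingers": -0.5,"x": 0,"y": 0,"z": -0.00064,"wx": 0,"wy": 0,"wz": -48},{"fingers": -0.5,"x": 0,"y": 0,"z": -0.00072,"wx": 0,"wy": 0,"wz": -54},{"fingers": -0.5,"x": 0,"y": 0,"z": -0.0008,"wx": 0,"wy": 0,"wz": -60},{"fingers": -0.5,"x": 0,"y": 0,"z": -0.00089,"wx": 0,"wy": 0,"wz": -66},{"fingers": -0.5,"x": 0,"y": 0,"z": -0.00097,"wx": 0,"wy": 0,"wz": -72},{"fingers": -0.5,"x": 0,"y": 0,"z": -0.00105,"wx": 0,"wy": 0,"wz": -78},{"fingers": -0.5,"x": 0,"y": 0,"z": -0.00113,"wx": 0,"wy": 0,"wz": -84},{"fingers": -0.5,"x": 0,"y": 0,"z": -0.0012,"wx": 0,"wy": 0,"wz": -89},{"fingers": -0.5,"x": 0,"y": 0,"z": -0.00125,"wx": 0,"wy": 0,"wz": -92},{"fingers": -0.5,"x": 0,"y": 0,"z": -0.00125,"wx": 0,"wy": 0,"wz": -92.2},{"fingers": -0.5,"x": 0,"y": 0,"z": -0.00125,"wx": 0,"wy": 0,"wz": -92.2}]}}

```text
time: 19.03
ee_pos: [0.5507, 0.0299, 0.0698]
tcp_rot: [-180.0, 0.1, 177.5]
wrist_force: [1.8, -4.1, 5.8]
opening: 0.0406
```

Run:
```python
from h import *
exec(open("st.py").read())
p,d=bot.camera("wrist")
cv2.imwrite("pics/w12.png",cv2.resize(p[190:340,230:400],None,fx=4,fy=4))
for n in ["side","scene"]:
    p,d=bot.camera(n);cv2.imwrite(f"pics/{n}12.png",p)
```

```text
[ 3.140e+00  5.290e+00 -8.680e+00  7.594e+01 -5.000e-02  5.640e+00] [0.5507 0.0299 0.0698] [-1.7996e+02  9.0000e-02  1.7750e+02] [ 1.8 -4.1  5.8] [-0.974 -0.566  0.041] 19.0333 [ 1.04  1.24 -0.18]
```

View pics/w12.png

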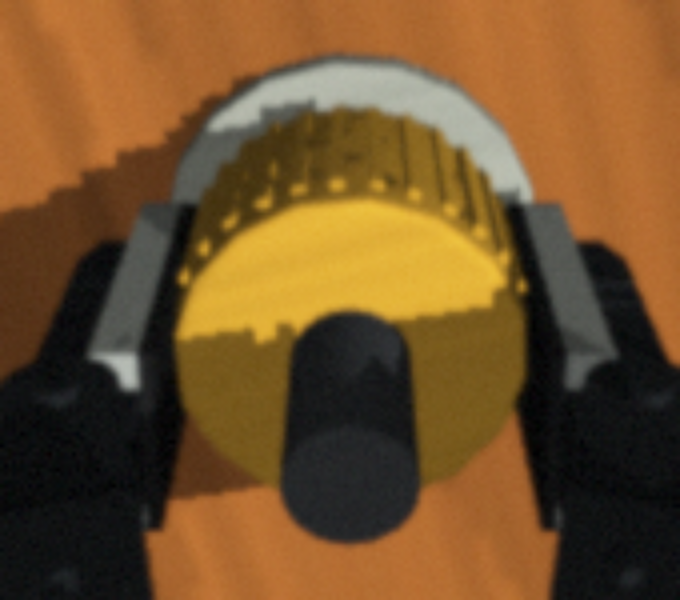

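View pics/side12.png

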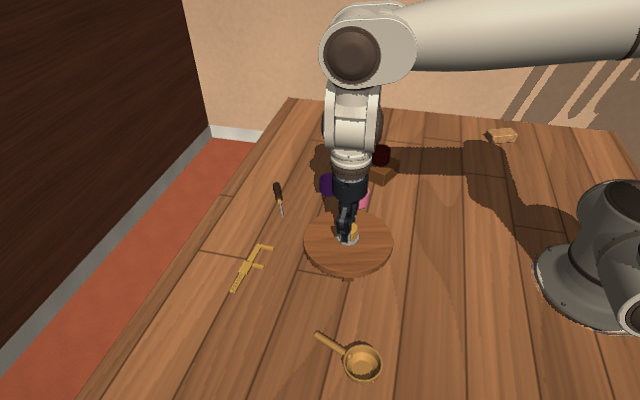

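Forces are low and the grip is holding. As a cross-check of the stop and the back-off, I'll compare the nut's height with the stud's from depth: expected top = 0.083 + 0.00125 m.

Run:
```python
from h import *
c=bot.get_calibration("wrist");p,d=bot.camera("wrist");W=cloud(d,c)
def rel(W,tag):
    nut=W[243:262,295:340].reshape(-1,3);nut=nut[np.linalg.norm(nut[:,:2]-[.549,.031],axis=1)<.019]
    st=W[300:322,305:330].reshape(-1,3);st=st[st[:,2]>.09]
    ws=W[205:213,305:330].reshape(-1,3)
    print(tag,"nut",np.median(nut[:,2]),"stud",np.percentile(st[:,2],[50,80]),"washer",np.median(ws[:,2]),ws[:,2].std())
rel(W,"now")
c["camera_from_world"]=np.load("pics/w8c.npy");rel(cloud(np.load("pics/w8.npy"),c),"start")
c=bot.get_calibration("side");p,d=bot.camera("side");W=cloud(d,c);q=W[140:185,365:405].reshape(-1,3);q=q[(q[:,2]>.075)&(q[:,2]<.1)];print("cup",len(q),q.mean(0),q.max(0))
o=bot.get_obs();print(o["time"],o["opening"])
```

```text
now nut 0.08379875048679199 stud [0.10465188 0.10505629] washer nan nan
start nut 0.08488475571692175 stud [0.10471364 0.10514177] washer nan nan
cup 165 [ 0.51638483 -0.29959641  0.08374797] [ 0.54271704 -0.27197349  0.09270911]
19.2833 0.041072078846970166
```

View pics/scene12.png

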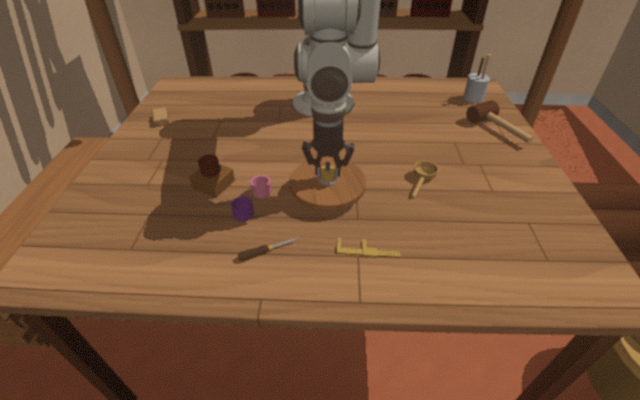

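The nut is 1.09 mm lower than at the start, against about 0.92 mm expected, which agrees within depth noise. The scene picture shows the cup on its block at (208,165), and the scoop, caliper and awl where they were.

```bash
python3 -c "
from workcell import bot
print(bot.job_done())"
```

```text
the job is handed in; nothing more can be done
None
```

I handed the job in at about 19.3 s of the 64 s, with the cup on the block, the nut backed off a quarter turn and the gripper still holding it. No verdict is reported, so what follows rests on my own checks.

- **Cup:** I gripped the mahogany cup at 25 N and set it upright on the teak block. The last close view put it within 1 mm of the block's centre, with its rim at the expected height.
- **Bottoming the nut:** I turned the nut about 156° clockwise until the vertical moment jumped from about 0 to 0.7–0.9 N m. The pads slipped slightly on the nut while I pressed against the stop.
- **Backing off:** I put the zero-torque stop at yaw 87.2° from the slope of the moment, then turned back to 177.5°. That is 90.3°, the extra being for friction lag. I expect the quarter turn to be right within a few degrees.
- **Grip at the end:** the fingers were 41 mm apart, with side force about 4 N.
- **Height cross-check:** depth showed the nut 1.09 mm lower than at the start, against about 0.92 mm expected. That is within noise.
- **Not confirmed:** the nut's dark mark was hidden behind the stud while gripped, so I could not read the final angle from it directly.
- **Bystanders:** in the last scene picture the caliper, awl and scoop, and the pink and purple cups, looked unmoved. I did not measure them again.

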